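Set out a parts order in its counter holders

TASK

Set the five parts of the order out in the holders that match them: the brake pad lying friction side up in the long cradle between its end lips, the large bearing down on the thick post and the small bearing down on the thin post, each flat on its base plate, and the oil filter set on the round rubber mat. Build the filter set in order: first the flat round adapter centred on the mat and released, then the oil filter upright and centred on the adapter. Leave the oil bottle, the carton and the tin where they stand.

Things in the scene. Friction and masses are not known exactly. Their poses are not given: they have to be found in the camera images.
- adapter: Loose solid aluminium disc, diameter 62, height 24, flat top without a hole (four small dark dots drawn on it), about 0.18 kg. Origin: centre of its underside, z up; its yaw is of no matter. All sizes in mm.
- oil_filter: Loose dark steel canister standing upright, diameter 58 up to 66 mm of height, then a fluted dome to 80 mm total height; flat foot; about 0.32 kg. Origin: centre of its underside, z up; yaw of no matter. All sizes in mm.
- large_bearing: Loose steel ball bearing lying flat, with a dark seal ring: outer diameter 56, bore 32 (through), height 22, about 0.22 kg. Origin: on the bore's axis at the underside, z up. All sizes in mm.
- small_bearing: Loose steel ball bearing lying flat, with a dark seal ring: outer diameter 38, bore 18 (through), height 16, about 0.08 kg. Origin: on the bore's axis at the underside, z up. All sizes in mm.
- brake_pad: Loose brake pad lying flat, friction side up: steel backing plate 84 x 46 x 6 with an ear 10 long and 22 wide at each end (104 overall along x), and on it two grey friction blocks 37 x 46 x 12 with a groove of 4 between them; 18 high in all, sides flush, 46 wide along y; about 0.25 kg. Origin: centre of the underside; x along its length, z up. Either way round is right. All sizes in mm.
- round_mat: Holder of the filter set: fixed round black rubber mat, diameter 84, thickness 4, flat on the counter. Origin: centre of its underside. All sizes in mm.
- thick_post_stand: Holder of the large bearing: fixed white square base plate 80 x 80 x 8 with an upright dark steel post of diameter 22 at its centre, rising to 42 above the counter, top edge chamfered by 3. Origin: centre of the plate's underside, on the post's axis. A seated bearing's underside is 8 above the origin. All sizes in mm.
- thin_post_stand: Holder of the small bearing: fixed white square base plate 80 x 80 x 8 with an upright dark steel post of diameter 10 at its centre, rising to 38 above the counter, top edge chamfered by 2. Origin: centre of the plate's underside, on the post's axis. A seated bearing's underside is 8 above the origin. All sizes in mm.
- cradle: Holder of the brake pad: fixed white plate 136 long (x) by 66 wide (y) by 6 thick, with a lip 6 thick across each end that rises to 16 above the counter; 124 clear between the lips, both long sides open. Origin: centre of its underside; x along its length. A seated brake pad's underside is 6 above the origin. All sizes in mm.
- oil_bottle: Bystander, loose; leave it where it stands. Origin: centre of its underside, z up. Black bottle, diameter 80, height 200. All sizes in mm.
- carton: Bystander, loose; leave it where it stands. Origin: centre of its underside, z up. Cardboard carton 80 (x) x 60 (y) x 50 high. All sizes in mm.
- tin: Bystander, loose; leave it where it stands. Origin: centre of its underside, z up. Open aluminium cup-shaped tin, rim diameter 80, height 70. All sizes in mm.
Things that resemble listed ones, but are neither listed nor needed, are in the scene too. What is shaped like the brake_pad but purple or red is not meant.

How it is judged:
By the outcome, as a careful person would: the job done as asked, in the order asked, and still so for the second after the job is handed in, with the robot touching nothing.
It also fails if it takes over 144 s, if anything falls off the work surface, if the arm or the gripper's body presses on something with over 40 N, if the wrist force passes 120 N, or if a joint passes its speed limit or range.

ROBOT

A 7-joint arm with a two-finger parallel gripper is mounted at the origin on the work surface. World frame = base frame: x ahead of the robot, y to its left, z up, the work surface at z = 0. Lengths are in m, angles in rad, forces in N, time in s.
With the tool pointing down it reaches from about 0.35 to 0.9 m from the base axis. Payload 8.1 kg.
Tool frame: the origin (TCP) lies midway between the tips of the shut fingers; the grasp point (between the pads) lies 19 mm behind it; z points along the fingers, y is the line along which they close (so a half turn about z gives the same grasp; the last joint's range is limited). The gripper opens to 92 mm and grips with 3 to 60 N. Pads are 19 mm wide; open, the fingers measure 130 mm over their backs; the gripper's body (75 mm by 190 mm) begins 47 mm behind the grasp point.
Start: joints at [-0.103, 0.434, 0.025, 1.573, -0.012, 1.134, -0.075], TCP at [0.625, -0, 0.227] pointing down, gripper open.
Joint ranges: [-2.62, 2.62], [-0.44, 2.09], [-1.27, 1.32], [0.08, 2.57], [-1.32, 4.46], [0.12, 2], [-2.74, 2.74]. Speed limits (rad/s): [2.22, 2.22, 3.01, 3.01, 3.14, 3.14, 3.14].

INTERFACE

Orientations are given as a rotation vector (axis times angle).
In Python, from cell import arm gives the robot as it stands.
- The arm moves only by the tool carry_out, never from a script. Its arguments are lists of equal length, an entry for each row: "claw": the finger opening in cm, from 0 to 9.18; "delta_pos": the shift along the tool's x, y, z in cm, a list of three; "angular": the turn, a rotation vector about the tool's x, y, z in rad, a list of three. In form: {"claw": [claw, ...], "delta_pos": [[dx, dy, dz], ...], "angular": [[ax, ay, az], ...]}. A call has 1 to 20 rows; each row shifts and turns the commanded pose from where the row before left it, along the tool's axes as they then stand; what a row does not reach is not made up. A row lasts 1/10 s, in which the tool goes at most 50 mm and 8.59 degrees, less where a joint would pass 70% of its speed; a pose out of reach is approached as far as the arm can. A call with a gripper value outside its range is refused whole. The fingers move at their own pace and stop on an object; "force" is the grip in N (left out, the last holds). Time passes only in rows, so rows that do not move let the fingers close. It gives the time, the measured TCP pose, the force, the opening and the grip force at its end, in the units of the state.
- arm.observe(): the state, without advancing time (a new reading comes with each control period).
- arm.get_image(name): name is "scene" or "side" or "wrist"; returns a dict with "frame" (420x560x3 uint8, red, green, blue), "mtx" (3x3 intrinsics, pixels), "T" (4x4, takes a point from camera to world coordinates). Camera axes: x right, y down, z forward; pixel columns grow to the right and rows downward; lengths in m; the calibration is good to about 2 mm. A picture is of the moment at which its call begins. There is no depth.
- arm.sign_off(): hands the job in; it is judged then, once.
Trained networks look in a picture, given as the dict that the camera call returned (one of the last four; its "shot" number tells which), for a name from the list of things; names that differ only in an ending like _2 or _b are one class to them, and where a whole thing is asked for, a point or a joint stands for the part that bears it (a point fixed in the world has none). Each returns a list of dicts, best first, with "conf" (0 to 1); they miss things now and then, are a little off and sometimes report something else, mostly with a low value. They report only what shows in the picture. A call takes as long as a camera call. They do not tell look-alikes from the thing itself.
- arm.look_for(label, picture): "centre" ([column, row] as shares, 0 to 1, of the picture: columns of its width, rows of its height, amid what is visible of it).
- arm.trace(label, picture): "region" (420x560 bool, what is visible of it) and "centre" ([column, row] as shares, 0 to 1, of the picture: columns of its width, rows of its height, amid what is visible of it).
- arm.place_of(label, picture): "centre" ([column, row] as shares, 0 to 1, of the picture: columns of its width, rows of its height: a listed point, or the origin of a listed thing).
The state is a dict: "clock": time; "joints": joint angles; "dq": joint speeds; "joint_efforts": joint torques, N m; "position": TCP position; "ee_rot": TCP orientation; "force": force on the tool from outside, world axes, zero at the start; "ft_torque": the same for the moment, N m; "width": opening from 0.0 (shut) to 1.0 (fully open); "gripper_force": force on a finger pad.
Only numpy, scipy, OpenCV 4.12 (cv2) and the standard library are available. Lean on these libraries where they do the work, as an engineer would, in place of code of your own. Each camera call takes 0.05 s, during which the arm holds its last target. There are 200 camera calls.

## Working session

There is one attempt and no reset: what is moved stays moved. The work goes in short steps, Python scripts to look and compute and a tool call to move; the robot and the scene stay as the last step left them, time stands still between calls to the robot, and variables do not carry over. Pictures are saved under pics/ and viewed, at most 14 in all, crops included, and the job is handed in when it is done.

Besides the shell and the picture viewer there is one more tool, called after "Request:" by a JSON object that holds its "method" and its "body", one argument or row to a line. carry_out: Moves the arm, as the interface text tells. Its arguments: {"type":"object","properties":{"claw":{"type":"array","items":{"type":"number"}},"delta_pos":{"type":"array","items":{"type":"array","items":{"type":"number"}}},"angular":{"type":"array","items":{"type":"array","items":{"type":"number"}}},"force":{"type":"number"}},"required":["claw","delta_pos","angular"]}

```bash
ls; mkdir -p pics
cat > h.py <<'E'
import numpy as np,cv2
from cell import arm
from scipy.spatial.transform import Rotation as R
def ray(p,c):
    h,w=p["frame"].shape[:2]
    d=np.linalg.inv(p["mtx"])@np.array([c[0]*w,c[1]*h,1.])
    T=np.array(p["T"]); return T[:3,3],T[:3,:3]@d
def onz(p,c,z):
    o,d=ray(p,c); return o+d*(z-o[2])/d[2]
def tri(rs):
    A=0;b=0
    for o,d in rs:
        d=d/np.linalg.norm(d);P=np.eye(3)-np.outer(d,d);A=A+P;b=b+P@o
    x=np.linalg.solve(A,b); return x,[np.linalg.norm(np.cross(x-o,d/np.linalg.norm(d))) for o,d in rs]
def save(p,n): cv2.imwrite("pics/"+n,cv2.cvtColor(p["frame"],cv2.COLOR_RGB2BGR))
names="adapter oil_filter large_bearing small_bearing brake_pad round_mat thick_post_stand thin_post_stand cradle oil_bottle carton tin".split()
E
python3 - <<'E'
from h import *
np.set_printoptions(precision=3,suppress=True)
print(arm.observe())
for v in["scene","side","wrist"]:
    p=arm.get_image(v);save(p,v+"0.png");print(v,np.array(p["T"]).tolist() if v!="x" else 0, p["mtx"][0][0])
    for n in names:
        for r in arm.place_of(n,p)[:4]:
            if r["conf"]>.2: print(n,round(r["conf"],2),np.round([r["centre"][0]*560,r["centre"][1]*420]),onz(p,r["centre"],0)[:2])
E
```

```text
pics
{'clock': 0.0, 'joints': array([-0.103,  0.435,  0.025,  1.574, -0.012,  1.134, -0.075]), 'dq': array([ 0.002, -0.002, -0.001,  0.001,  0.   ,  0.   , -0.002]), 'joint_efforts': array([  0.   , -66.785,   0.985, -31.446,  -0.061,   0.043,   0.   ]), 'position': array([ 0.624, -0.   ,  0.226]), 'ee_rot': array([-2.221, -2.221,  0.002]), 'force': array([-0.086,  0.421,  0.21 ]), 'ft_torque': array([ 0.057, -0.014, -0.016]), 'gripper_force': 0.0, 'width': 1.000994022753783}
scene [[0.7719230629477591, 0.34059765608227577, -0.5367755783943692, 1.3000846600153373], [0.6356382926930211, -0.42672136479327255, 0.6433294938764024, -0.937329462212457], [-0.009937089697244043, -0.83779598560761, -0.5458929755438537, 0.8164010366112957], [0.0, 0.0, 0.0, 1.0]] 481.6154800796765
adapter 0.79 [184. 280.] [ 0.5   -0.392]
large_bearing 0.78 [320. 228.] [0.636 0.006]
small_bearing 0.59 [356. 198.] [0.628 0.212]
brake_pad 0.86 [295. 198.] [0.474 0.09 ]
brake_pad 0.77 [324. 178.] [0.471 0.255]
brake_pad 0.57 [267. 179.] [0.32  0.127]
round_mat 0.74 [249. 218.] [ 0.438 -0.087]
thick_post_stand 0.64 
[... 1082 characters left out ...]
 [ 0.369 -0.261]
cradle 0.91 [179. 313.] [0.492 0.409]
oil_bottle 0.98 [419. 173.] [ 0.376 -0.554]
carton 0.86 [250. 181.] [ 0.774 -0.125]
tin 0.97 [179. 373.] [0.364 0.513]
wrist [[0.9999993638728978, 0.001123796118429537, -9.662340678889048e-05, 0.625412221952055], [0.0010481189154786248, -0.9574672453805083, -0.2885400760209916, 0.07697586391884292], [-0.000416773964581158, 0.288539791200009, -0.9574678141816134, 0.38622023956527973], [0.0, 0.0, 0.0, 1.0]] 331.213252674118
large_bearing 0.7 [288. 174.] [0.643 0.004]
brake_pad 0.94 [131.  94.] [0.469 0.093]
round_mat 0.56 [134. 250.] [ 0.45  -0.092]
round_mat 0.5 [270. 344.] [ 0.621 -0.235]
thick_post_stand 0.77 [268. 345.] [ 0.619 -0.236]
```

View pics/scene0.png

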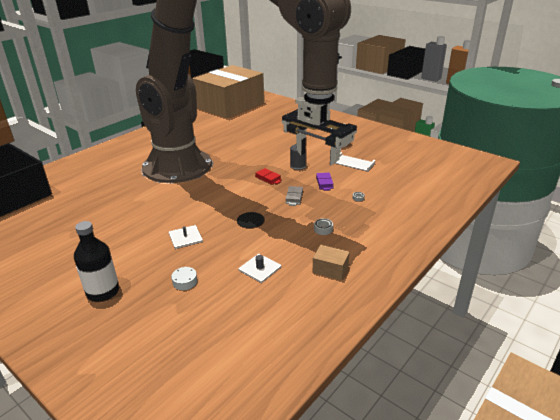

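View pics/side0.png

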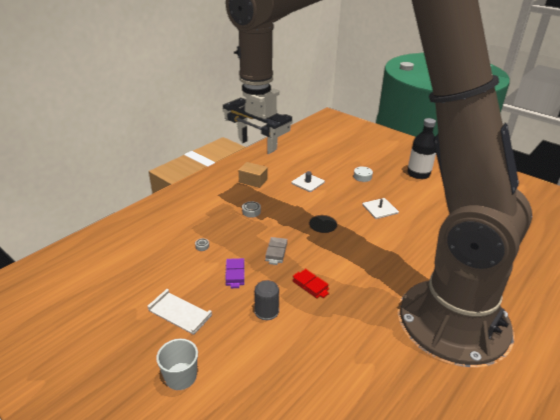

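View pics/wrist0.png

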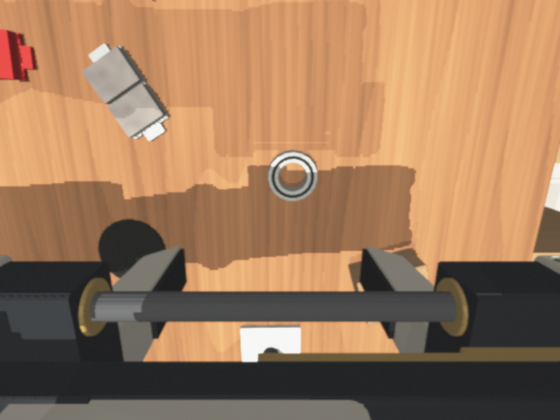

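The scene view shows the grey pad at about (294,195), with red and purple decoys at (268,177) and (325,181). The large bearing is at (323,226), the mat at (250,219), the thick post at (260,266) and the thin post at (185,236). The wrist view shows the large bearing at (293,176) and the grey pad at (127,92). Next I'll move over the large bearing, then look from a second height.

Request:
{"method": "carry_out", "body": {
  "claw": [9.1, 9.1, 9.1, 9.1],
  "delta_pos": [
    [0.2, 0.8, 3],
    [0.2, 0.8, 4],
    [0, 0, 1],
    [0, 0, 0]
  ],
  "angular": [
    [0, 0, 0],
    [0, 0, 0],
    [0, 0, 0],
    [0, 0, 0]
  ]
}}

```text
clock: 2.35
position: [0.6396, 0.0039, 0.1452]
ee_rot: [-2.22, -2.22, 0.005]
force: [0.7, 0.8, 0.0]
width: 0.996
gripper_force: 0.0
```

```bash
cat >> h.py <<'E'
np.set_printoptions(precision=4,suppress=True)
def go(x,y,z,yaw=None):
    "remaining tool-axis shift in cm to world point; turn in rad"
    s=arm.observe();M=R.from_rotvec(s["ee_rot"]).as_matrix()
    print("clock",s["clock"],"tcp",s["position"],"axis x",M[:,0],"go cm",(M.T@(np.array([x,y,z])-s["position"])*100).round(2))
    return M
def wl(ns,view="wrist",z=0,th=.3,pic=None):
    p=arm.get_image(view)
    if pic: save(p,pic)
    o={}
    for n in ns:
        for r in arm.place_of(n,p)[:3]:
            if r["conf"]>th:
                o.setdefault(n,[]).append(ray(p,r["centre"])); print(view,n,round(r["conf"],2),(np.array(r["centre"])*[560,420]).round(),onz(p,r["centre"],z))
    return p,o
E
python3 - <<'E'
from h import *
p,o=wl(["large_bearing","brake_pad","round_mat"])
m=arm.trace("large_bearing",p)[0]["region"].astype("uint8")
c=max(cv2.findContours(m,0,2)[0],key=cv2.contourArea);e=cv2.minEnclosingCircle(c);print(e,onz(p,np.array(e[0])/[560,420],.018))
go(.641,.004,.2)
p0,o0=wl(["large_bearing"],"side")
print(tri([o["large_bearing"][0],o0["large_bearing"][0]]) if o0 else 0)
E
```

```text
wrist large_bearing 0.93 [277. 192.] [0.6435 0.0061 0.    ]
wrist brake_pad 0.66 [76. 95.] [0.4681 0.0932 0.    ]
((281.14404296875, 195.80960083007812), 32.43669891357422) [0.6469 0.0074 0.018 ]
clock 2.6 tcp [0.6419 0.0039 0.1487] axis x [0.0003 1.     0.0002] go cm [ 0.01 -0.08 -5.13]
side large_bearing 0.6 [253. 215.] [0.6316 0.0119 0.    ]
(array([ 0.6428,  0.0022, -0.0111]), [np.float64(0.001331300344885692), np.float64(0.0013313003448856473)])
```

Request:
{"method": "carry_out", "body": {
  "claw": [9.1, 9.1, 9.1, 9.1, 9.1, 9.1, 4, 4, 4, 4, 4, 4],
  "delta_pos": [
    [0.15, 0.3, 3],
    [0, 0, 4],
    [0, 0, 4],
    [0, 0, 2],
    [0, 0, 1],
    [0, 0, 0],
    [0, 0, 0],
    [0, 0, 0],
    [0, 0, 0],
    [0, 0, 0],
    [0, 0, 0],
    [0, 0, 0]
  ],
  "angular": [
    [0, 0, 0],
    [0, 0, 0],
    [0, 0, 0],
    [0, 0, 0],
    [0, 0, 0],
    [0, 0, 0],
    [0, 0, 0],
    [0, 0, 0],
    [0, 0, 0],
    [0, 0, 0],
    [0, 0, 0],
    [0, 0, 0]
  ],
  "force": 25
}}

```text
clock: 3.9
position: [0.6447, 0.0055, 0.0073]
ee_rot: [2.221, 2.221, 0.002]
force: [-0.9, 0.7, 3.4]
width: 0.596
gripper_force: 25.0
```

Request:
{"method": "carry_out", "body": {
  "claw": [4, 4, 4, 4, 4, 4, 4, 4, 4, 4, 4, 4, 4, 4],
  "delta_pos": [
    [0, 0, -3],
    [0, 0, -4],
    [0, 0, -4],
    [-2, 0, -4],
    [-4, 0, -2],
    [-4, 0, 0],
    [-4, 0, 0],
    [-4, 0, 0],
    [-4, 0, 0],
    [-4, -1, 0],
    [-3, -1.4, 0],
    [-2.5, 0, 0],
    [0, 0, 0],
    [0, 0, 0]
  ],
  "angular": [
    [0, 0, 0],
    [0, 0, 0],
    [0, 0, 0],
    [0, 0, 0],
    [0, 0, 0],
    [0, 0, 0],
    [0, 0, 0],
    [0, 0, 0],
    [0, 0, 0],
    [0, 0, 0],
    [0, 0, 0],
    [0, 0, 0],
    [0, 0, 0],
    [0, 0, 0]
  ]
}}

```text
clock: 5.3
position: [0.6194, -0.3098, 0.1761]
ee_rot: [-2.222, -2.219, 0.0]
force: [1.1, -0.0, -3.4]
width: 0.591
gripper_force: 25.0
```

Run:
```python
from h import *
p,o=wl(["thick_post_stand","large_bearing","adapter"],pic="w1.png")
go(.621,-.238,.2)
```

```text
wrist thick_post_stand 0.58 [274. 118.] [ 0.6204 -0.2405  0.    ]
wrist thick_post_stand 0.54 [ 19. 149.] [ 0.3649 -0.2701  0.    ]
wrist large_bearing 0.83 [272. 258.] [ 0.6185 -0.3893  0.    ]
wrist adapter 0.81 [173. 265.] [ 0.5081 -0.3984  0.    ]
clock 5.5 tcp [ 0.6204 -0.3078  0.1766] axis x [-0.002   1.      0.0009] go cm [ 6.98  0.07 -2.34]
```

View pics/w1.png

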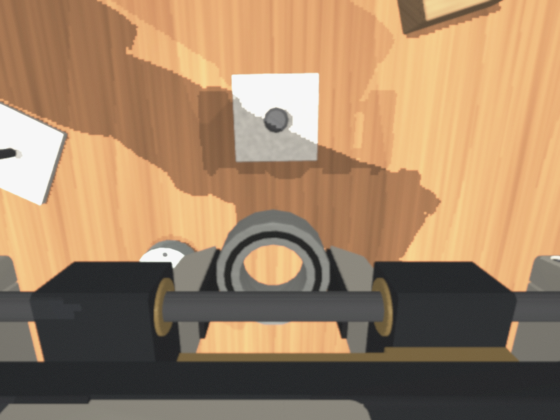

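The wrist view shows the thick stand plate centred near (277,118), the thin stand cut off at left (15,153), and the held bearing centred at (273,265).

Request:
{"method": "carry_out", "body": {
  "claw": [4, 4, 4, 4, 4, 4, 4],
  "delta_pos": [
    [3, 0.2, 0],
    [3.8, 0, 0],
    [0, 0, 3],
    [0, 0, 4],
    [0, 0, 4],
    [0, 0, 0],
    [0, 0, 0]
  ],
  "angular": [
    [0, 0, 0],
    [0, 0, 0],
    [0, 0, 0],
    [0, 0, 0],
    [0, 0, 0],
    [0, 0, 0],
    [0, 0, 0]
  ]
}}

```text
clock: 6.2
position: [0.6221, -0.2408, 0.0671]
ee_rot: [-2.22, -2.222, 0.0]
force: [0.1, 0.3, -0.7]
width: 0.591
gripper_force: 25.0
```

Run:
```python
from h import *
p,o=wl(["thick_post_stand","large_bearing"],pic="w2.png")
go(.6225,-.240,.02)
for v in("side","scene"):
    p=arm.get_image(v);q=p["mtx"]@(np.linalg.inv(p["T"])@[.6225,-.24,.05,1])[:3];u,w=(q[:2]/q[2]).astype(int);print(v,q/q[2])
    c=p["frame"][w-50:w+50,u-50:u+50];cv2.imwrite(f"pics/c_{v}.png",cv2.resize(c[:,:,::-1],(400,400),interpolation=2))
a=[cv2.imread(f"pics/c_{v}.png") for v in("side","scene")];cv2.imwrite("pics/c1.png",np.hstack(a))
```

```text
wrist thick_post_stand 0.84 [273. 220.] [ 0.6226 -0.2395  0.    ]
wrist large_bearing 0.83 [270. 257.] [ 0.6205 -0.2688  0.    ]
clock 6.35 tcp [ 0.6237 -0.2419  0.0694] axis x [-0.0001  1.     -0.0011] go cm [ 0.2  -0.14  4.94]
side [307.826  170.3412   1.    ]
scene [259.1348 253.8772   1.    ]
```

View pics/c1.png

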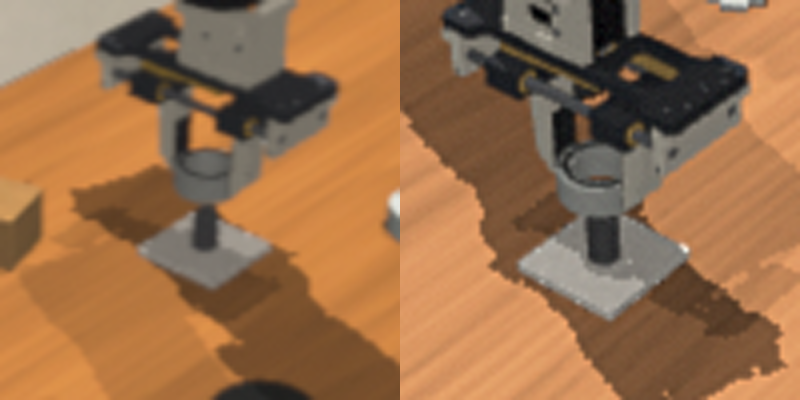

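Both views show the bearing centred over the thick post (side crop 205,190; scene crop 603,195). Next I'll lower it, release and retreat upward.

Request:
{"method": "carry_out", "body": {
  "claw": [4, 4, 4, 4, 4, 9.1, 9.1, 9.1, 9.1, 9.1, 9.1, 9.1, 9.1],
  "delta_pos": [
    [0, 0, 1.5],
    [0, 0, 1.5],
    [0, 0, 1.5],
    [0, 0, 0.7],
    [0, 0, 0],
    [0, 0, 0],
    [0, 0, 0],
    [0, 0, 0],
    [0, 0, 0],
    [0, 0, -3],
    [0, 0, -4],
    [0, 0, -4],
    [0, 0, -4]
  ],
  "angular": [
    [0, 0, 0],
    [0, 0, 0],
    [0, 0, 0],
    [0, 0, 0],
    [0, 0, 0],
    [0, 0, 0],
    [0, 0, 0],
    [0, 0, 0],
    [0, 0, 0],
    [0, 0, 0],
    [0, 0, 0],
    [0, 0, 0],
    [0, 0, 0]
  ]
}}

```text
clock: 7.75
position: [0.6218, -0.2415, 0.1664]
ee_rot: [2.221, 2.221, 0.0]
force: [0.0, -0.8, -0.4]
width: 0.991
gripper_force: 0.0
```

Request:
{"method": "carry_out", "body": {
  "claw": [9.1, 9.1, 9.1, 9.1, 9.1, 9.1, 9.1],
  "delta_pos": [
    [-3, -2.4, 0],
    [-3, -2.4, 0],
    [-3, -2.4, 0],
    [-3, -2.4, 0],
    [-3.4, -2, 0],
    [0, 0, 0],
    [0, 0, 0]
  ],
  "angular": [
    [0, 0, 0],
    [0, 0, 0],
    [0, 0, 0],
    [0, 0, 0],
    [0, 0, 0],
    [0, 0, 0],
    [0, 0, 0]
  ]
}}

```text
clock: 8.45
position: [0.5052, -0.3965, 0.1649]
ee_rot: [2.224, 2.218, -0.0]
force: [0.3, 1.2, 0.1]
width: 0.992
gripper_force: 0.0
```

Run:
```python
from h import *
p,o=wl(["adapter","large_bearing","thin_post_stand"],pic="w3.png")
m=arm.trace("adapter",p)[0]["region"].astype("uint8")
c=max(cv2.findContours(m,0,2)[0],key=cv2.contourArea);e=cv2.minEnclosingCircle(c);print(e,onz(p,np.array(e[0])/[560,420],.02))
s,o2=wl(["adapter","large_bearing"],"side")
s,o3=wl(["adapter","large_bearing"],"scene")
for n in("adapter",):print(tri([x[n][0] for x in(o,o2,o3) if n in x]))
go(.506,-.396,.2)
```

```text
wrist adapter 0.86 [280. 193.] [ 0.5126 -0.3996 -0.    ]
wrist large_bearing 0.94 [407.  14.] [ 0.6225 -0.24    0.    ]
wrist thin_post_stand 0.66 [115.  54.] [ 0.3645 -0.2713  0.    ]
((275.12103271484375, 193.89968872070312), 33.6616096496582) [ 0.5078 -0.3957  0.02  ]
side adapter 0.75 [362. 178.] [ 0.5036 -0.3891  0.    ]
side large_bearing 0.64 [310. 183.] [ 0.6135 -0.2459  0.    ]
scene adapter 0.58 [182. 283.] [ 0.5045 -0.4035  0.    ]
scene large_bearing 0.7 [258. 267.] [ 0.6116 -0.2367  0.    ]
(array([ 0.5085, -0.4007, -0.0035]), [np.float64(0.0042425253939524345), np.float64(0.0036890677006513025), np.float64(0.00592896356922474)])
clock 9.0 tcp [ 0.5062 -0.3952  0.1647] axis x [-0.0004  1.      0.    ] go cm [-0.08 -0.02 -3.53]
```

View pics/w3.png

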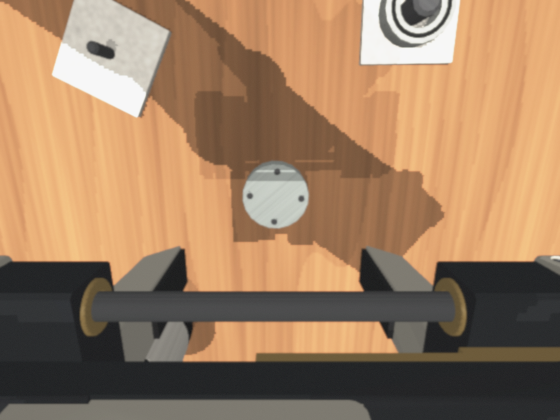

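The view shows the adapter top centred at (275,197), the seated large bearing at (418,5), and the thin stand at (111,55) rotated by about 20°.

Request:
{"method": "carry_out", "body": {
  "claw": [9.1, 9.1, 9.1, 9.1, 9.1, 9.1, 5, 5, 5, 5, 5, 5, 5, 5, 5, 5],
  "delta_pos": [
    [-0.3, 0.2, 3],
    [0, 0, 4],
    [0, 0, 4],
    [0, 0, 3],
    [0, 0, 1.5],
    [0, 0, 0],
    [0, 0, 0],
    [0, 0, 0],
    [0, 0, 0],
    [0, 0, 0],
    [0, 0, -3],
    [0, 0, -4],
    [0, 0, -4],
    [0, 0, -4],
    [0, 0, 0],
    [0, 0, 0]
  ],
  "angular": [
    [0, 0, 0],
    [0, 0, 0],
    [0, 0, 0],
    [0, 0, 0],
    [0, 0, 0],
    [0, 0, 0],
    [0, 0, 0],
    [0, 0, 0],
    [0, 0, 0],
    [0, 0, 0],
    [0, 0, 0],
    [0, 0, 0],
    [0, 0, 0],
    [0, 0, 0],
    [0, 0, 0],
    [0, 0, 0]
  ]
}}

```text
clock: 10.6
position: [0.5082, -0.3986, 0.1607]
ee_rot: [2.22, 2.22, 0.001]
force: [-0.0, -0.1, -2.1]
width: 0.66
gripper_force: 25.0
```

Request:
{"method": "carry_out", "body": {
  "claw": [5, 5, 5, 5, 5, 5, 5, 5],
  "delta_pos": [
    [4, -1, 0],
    [4, -1, 0],
    [4, -1, 0],
    [4, -1, 0],
    [4, -1, 0],
    [4, -1, 0],
    [0, 0, 0],
    [0, 0, 0]
  ],
  "angular": [
    [0, 0, 0],
    [0, 0, 0],
    [0, 0, 0],
    [0, 0, 0],
    [0, 0, 0],
    [0, 0, 0],
    [0, 0, 0],
    [0, 0, 0]
  ]
}}

```text
clock: 11.4
position: [0.447, -0.1574, 0.1586]
ee_rot: [-2.217, -2.223, 0.002]
force: [-0.7, -0.3, -1.7]
width: 0.655
gripper_force: 25.0
```

```bash
cat >> h.py <<'E'
def circ(n,p,z):
    m=arm.trace(n,p)[0]["region"].astype("uint8")
    c=max(cv2.findContours(m,0,2)[0],key=cv2.contourArea);e=cv2.fitEllipse(c);q=onz(p,(np.array(e[0])+.5)/[560,420],z)
    print(n,e,q);return q
E
python3 - <<'E'
from h import *
p,o=wl(["round_mat","adapter"],pic="w4.png")
q=circ("round_mat",p,.004)
s,o2=wl(["round_mat"],"side")
if o and o2:print(tri([x["round_mat"][0] for x in(o,o2)]))
go(q[0],q[1],.07)
E
```

```text
wrist round_mat 0.76 [274. 122.] [ 0.4478 -0.0914  0.    ]
wrist adapter 0.55 [274. 254.] [ 0.4486 -0.2242  0.    ]
round_mat ((274.7834777832031, 121.1576156616211), (90.49430847167969, 93.59229278564453), 6.999204158782959) [ 0.449  -0.0907  0.004 ]
side round_mat 0.55 [325. 226.] [ 0.4381 -0.0918 -0.    ]
(array([ 0.4444, -0.0939, -0.004 ]), [np.float64(0.004126568808804756), np.float64(0.004126568808804807)])
clock 11.7 tcp [ 0.4479 -0.1595  0.1594] axis x [ 0.0018  1.     -0.0001] go cm [6.88 0.1  8.94]
```

View pics/w4.png

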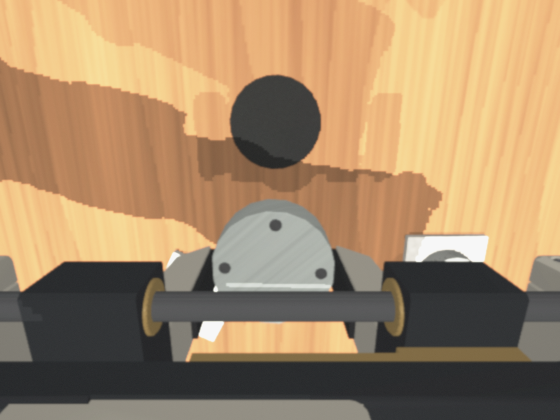

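The view shows the mat centred at (275,121), consistent with (0.449, -0.091), and the adapter held square at (274,260).

Request:
{"method": "carry_out", "body": {
  "claw": [5, 5, 5, 5, 5, 5, 5, 5],
  "delta_pos": [
    [3, 0.1, 2],
    [3.7, 0, 3],
    [0, 0, 3],
    [0, 0, 3],
    [0, 0, 2],
    [0, 0, 1],
    [0, 0, 0],
    [0, 0, 0]
  ],
  "angular": [
    [0, 0, 0],
    [0, 0, 0],
    [0, 0, 0],
    [0, 0, 0],
    [0, 0, 0],
    [0, 0, 0],
    [0, 0, 0],
    [0, 0, 0]
  ]
}}

```text
clock: 12.5
position: [0.4495, -0.0919, 0.0201]
ee_rot: [2.222, 2.22, 0.0]
force: [-0.1, 0.4, -2.5]
width: 0.659
gripper_force: 25.0
```

Request:
{"method": "carry_out", "body": {
  "claw": [5, 5, 9.1, 9.1, 9.1, 9.1, 9.1, 9.1, 9.1, 9.1, 9.1, 9.1],
  "delta_pos": [
    [0.1, 0, 0.55],
    [0, 0, 0],
    [0, 0, 0],
    [0, 0, 0],
    [0, 0, 0],
    [0, 0, 0],
    [0, 0, -3],
    [0, 0, -4],
    [0, 0, -4],
    [0, 0, -4],
    [0, 0, 0],
    [0, 0, 0]
  ],
  "angular": [
    [0, 0, 0],
    [0, 0, 0],
    [0, 0, 0],
    [0, 0, 0],
    [0, 0, 0],
    [0, 0, 0],
    [0, 0, 0],
    [0, 0, 0],
    [0, 0, 0],
    [0, 0, 0],
    [0, 0, 0],
    [0, 0, 0]
  ]
}}

```text
clock: 13.7
position: [0.4495, -0.0905, 0.1651]
ee_rot: [2.22, 2.22, 0.002]
force: [0.4, 0.0, -0.6]
width: 0.991
gripper_force: 0.0
```

Run:
```python
from h import *
p,o=wl(["round_mat","adapter","brake_pad"],pic="w5.png")
circ("adapter",p,.024);circ("round_mat",p,.004)
go(.45,-.091,.2)
```

```text
wrist adapter 0.58 [275. 195.] [ 0.4524 -0.0958  0.    ]
adapter ((272.37847900390625, 194.9442138671875), (65.4454345703125, 67.58673095703125), 173.6033172607422) [ 0.4503 -0.0902  0.024 ]
round_mat ((271.1063537597656, 190.7698516845703), (81.40479278564453, 83.134521484375), 87.89775085449219) [ 0.4491 -0.0911  0.004 ]
clock 14.0 tcp [ 0.4484 -0.0904  0.1632] axis x [0.0001 1.     0.0002] go cm [-0.06  0.16 -3.68]
```

View pics/w5.png

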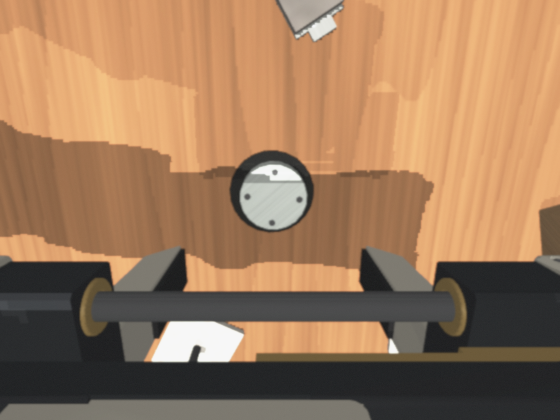

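The view shows the adapter centred on the mat: dot centroid (273,197), mat centre (271,191) at its lower height. Next is the filter.

Request:
{"method": "carry_out", "body": {
  "claw": [9.1, 9.1, 9.1, 9.1, 9.1, 9.1, 9.1, 9.1, 9.1, 9.1, 9.1],
  "delta_pos": [
    [4, -1.1, -2],
    [4, -1.1, -2],
    [4, -1.1, -1],
    [4, -1.1, 0],
    [4, -1.2, 0],
    [4, -1.2, 0],
    [4, -1.2, 0],
    [4, -1.2, 0],
    [3.5, -1.2, 0],
    [0, 0, 0],
    [0, 0, 0]
  ],
  "angular": [
    [0, 0, 0],
    [0, 0, 0],
    [0, 0, 0],
    [0, 0, 0],
    [0, 0, 0],
    [0, 0, 0],
    [0, 0, 0],
    [0, 0, 0],
    [0, 0, 0],
    [0, 0, 0],
    [0, 0, 0]
  ]
}}

```text
clock: 15.1
position: [0.3445, 0.2647, 0.2136]
ee_rot: [-2.219, -2.224, 0.002]
force: [-1.0, 0.1, 0.2]
width: 0.991
gripper_force: 0.0
```

Run:
```python
from h import *
p,o=wl(["oil_filter","cradle","brake_pad","tin"],pic="w6.png")
circ("oil_filter",p,.07)
s,o2=wl(["oil_filter"],"side",th=.2)
s,o3=wl(["oil_filter"],"scene",th=.2)
print(tri([x["oil_filter"][0] for x in(o,o2,o3) if x.get("oil_filter")]))
go(.345,.267,.2)
```

```text
wrist oil_filter 0.86 [274. 176.] [0.3454 0.2687 0.    ]
wrist cradle 0.93 [414.  36.] [0.4875 0.4139 0.    ]
wrist brake_pad 0.77 [367. 310.] [ 0.4667  0.0946 -0.    ]
wrist brake_pad 0.63 [396. 211.] [0.49   0.2278 0.    ]
wrist brake_pad 0.59 [250. 279.] [0.3168 0.1382 0.    ]
oil_filter ((272.262939453125, 185.4221954345703), (58.454368591308594, 66.9056167602539), 3.355530261993408) [0.3446 0.2735 0.07  ]
side oil_filter 0.9 [267. 316.] [0.3326 0.2788 0.    ]
side oil_filter 0.21 [323. 223.] [ 0.4498 -0.0989  0.    ]
scene oil_filter 0.26 [337. 144.] [0.3528 0.5067 0.    ]
(array([0.3643, 0.321 , 0.0594]), [np.float64(0.04413323026501874), np.float64(0.061022011678017685), np.float64(0.09349290174976485)])
clock 15.6 tcp [0.3452 0.2642 0.2143] axis x [0.0008 1.     0.0001] go cm [ 0.28 -0.02  1.43]
```

View pics/w6.png

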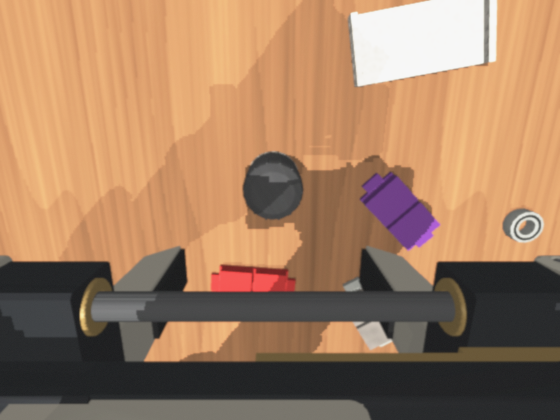

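The view shows the filter at (273,186), the red pad at (252,285), the purple pad at (400,210) and the grey pad at (370,310). The small bearing is at (523,226) and the cradle at (423,38), tilted by about 8°.

Request:
{"method": "carry_out", "body": {
  "claw": [9.1, 9.1, 9.1, 9.1, 9.1, 9.1, 9.1, 5, 5, 5, 5, 5],
  "delta_pos": [
    [0.4, 0, 3],
    [0, 0, 4],
    [0, 0, 4],
    [0, 0, 4],
    [0, 0, 2],
    [0, 0, 1.2],
    [0, 0, 0],
    [0, 0, 0],
    [0, 0, 0],
    [0, 0, 0],
    [0, 0, 0],
    [0, 0, 0]
  ],
  "angular": [
    [0, 0, 0],
    [0, 0, 0],
    [0, 0, 0],
    [0, 0, 0],
    [0, 0, 0],
    [0, 0, 0],
    [0, 0, 0],
    [0, 0, 0],
    [0, 0, 0],
    [0, 0, 0],
    [0, 0, 0],
    [0, 0, 0]
  ],
  "force": 30
}}

```text
clock: 16.8
position: [0.3452, 0.2686, 0.0327]
ee_rot: [2.222, 2.221, 0.001]
force: [-0.3, -1.3, 5.8]
width: 0.626
gripper_force: 30.0
```

Request:
{"method": "carry_out", "body": {
  "claw": [5, 5, 5, 5, 5, 5, 5, 5, 5, 5, 5, 5, 5, 5, 5],
  "delta_pos": [
    [0, 0, -2],
    [0, 0, -4],
    [0, 0, -4],
    [-1, 0, -1],
    [-3, 1, 0],
    [-4, 1.3, 0],
    [-4, 1.4, 0],
    [-4, 1.4, 0],
    [-4, 1.4, 0],
    [-4, 1.4, 0],
    [-4, 1.3, 0],
    [-4, 1.3, 0],
    [-4, 0, 0],
    [0, 0, 0],
    [0, 0, 0]
  ],
  "angular": [
    [0, 0, 0],
    [0, 0, 0],
    [0, 0, 0],
    [0, 0, 0],
    [0, 0, 0],
    [0, 0, 0],
    [0, 0, 0],
    [0, 0, 0],
    [0, 0, 0],
    [0, 0, 0],
    [0, 0, 0],
    [0, 0, 0],
    [0, 0, 0],
    [0, 0, 0],
    [0, 0, 0]
  ]
}}

```text
clock: 18.3
position: [0.4488, -0.0927, 0.1414]
ee_rot: [-2.224, -2.217, 0.002]
force: [0.4, 1.2, -3.9]
width: 0.627
gripper_force: 30.0
```

Run:
```python
from h import *
go(.450,-.091,.0612)
for i in range(3):
    p=arm.get_image("wrist");print(arm.observe()["position"])
circ("oil_filter",p,.14)
```

```text
clock 18.3 tcp [ 0.4488 -0.0927  0.1414] axis x [ 0.0032  1.     -0.    ] go cm [0.17 0.13 8.02]
[ 0.4491 -0.0914  0.1416]
[ 0.4494 -0.0907  0.1417]
[ 0.4496 -0.0904  0.1419]
oil_filter ((271.9561767578125, 255.62657165527344), (116.80240631103516, 121.60124206542969), 79.20481872558594) [ 0.4496 -0.088   0.14  ]
```

Request:
{"method": "carry_out", "body": {
  "claw": [5, 5, 5, 5, 5, 5, 5],
  "delta_pos": [
    [0, 0, 2],
    [0, 0, 2],
    [0, 0, 2],
    [0, 0, 1.3],
    [0, 0, 0.4],
    [0, 0, 0.3],
    [0, 0, 0]
  ],
  "angular": [
    [0, 0, 0],
    [0, 0, 0],
    [0, 0, 0],
    [0, 0, 0],
    [0, 0, 0],
    [0, 0, 0],
    [0, 0, 0]
  ]
}}

```text
clock: 19.2
position: [0.4503, -0.0911, 0.0624]
ee_rot: [2.22, 2.222, 0.0]
force: [0.3, -0.5, -2.8]
width: 0.625
gripper_force: 30.0
```

Run:
```python
from h import *
print(arm.observe()["position"],arm.observe()["force"])
for v in("side","scene"):
    p=arm.get_image(v);q=p["mtx"]@(np.linalg.inv(p["T"])@[.45,-.091,.05,1])[:3];u,w=(q[:2]/q[2]).astype(int)
    c=p["frame"][w-50:w+50,u-50:u+50];cv2.imwrite(f"pics/c_{v}.png",cv2.resize(c[:,:,::-1],(400,400),interpolation=2))
cv2.imwrite("pics/c2.png",np.hstack([cv2.imread(f"pics/c_{v}.png") for v in("side","scene")]))
```

```text
[ 0.4503 -0.0911  0.0624] [ 0.3267 -0.4749 -2.7866]
```

View pics/c2.png

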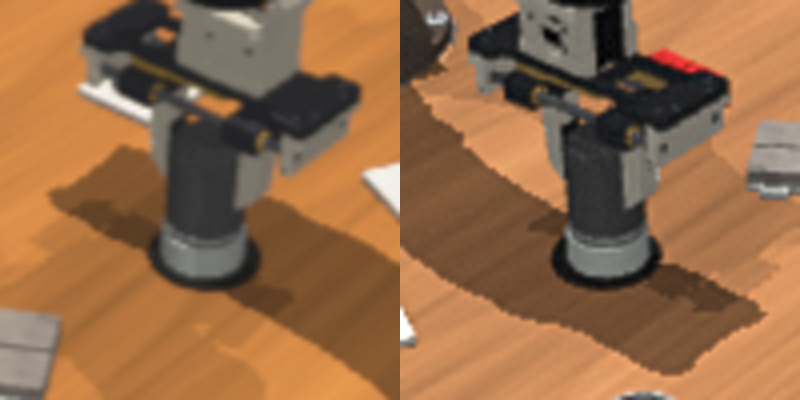

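The filter stands centred on the adapter and mat in both crops (side 205,215; scene 607,215). Release it and go on to the grey pad.

Request:
{"method": "carry_out", "body": {
  "claw": [5, 5, 9.1, 9.1, 9.1, 9.1, 9.1, 9.1, 9.1, 9.1, 9.1, 9.1, 9.1, 9.1, 9.1, 9.1, 9.1, 9.1, 9.1],
  "delta_pos": [
    [0, 0, 0.1],
    [0, 0, 0],
    [0, 0, 0],
    [0, 0, 0],
    [0, 0, 0],
    [0, 0, 0],
    [0, 0, -3],
    [0, 0, -4],
    [0, 0, -4],
    [2, 0, 0],
    [4, 0.5, 0],
    [4, 0.5, 0],
    [4, 0.5, 0],
    [4, 0.4, 0],
    [0, 0, 0],
    [0, 0, 0],
    [0, 0, 0],
    [0, 0, 0],
    [0, 0, 0]
  ],
  "angular": [
    [0, 0, 0],
    [0, 0, 0],
    [0, 0, 0],
    [0, 0, 0],
    [0, 0, 0],
    [0, 0, 0],
    [0, 0, 0],
    [0, 0, 0],
    [0, 0, 0],
    [0, 0, 0],
    [0, 0, 0],
    [0, 0, 0],
    [0, 0, 0],
    [0, 0, -0.115],
    [0, 0, -0.115],
    [0, 0, -0.115],
    [0, 0, -0.115],
    [0, 0, -0.115],
    [0, 0, 0]
  ]
}}

```text
clock: 21.2
position: [0.4689, 0.0884, 0.1712]
ee_rot: [-1.498, -2.761, 0.0]
force: [0.3, 0.1, -0.4]
width: 0.991
gripper_force: 0.0
```

```bash
cat >> h.py <<'E'
def rect(n,p,z,near):
    "min-area rectangle on plane z of the instance nearest to a point: centre, yaw of long side, sizes"
    best=None
    for r in arm.trace(n,p)[:4]:
        c=max(cv2.findContours(r["region"].astype("uint8"),0,2)[0],key=cv2.contourArea)[:,0]
        w=np.array([onz(p,(k+.5)/[560,420],z)[:2] for k in c],np.float32)
        b=cv2.minAreaRect(w*1000)
        d=np.hypot(*(np.array(b[0])/1000-near))
        if best is None or d<best[0]: best=(d,b)
    b=best[1];q=cv2.boxPoints(b);e=max([q[1]-q[0],q[2]-q[1]],key=np.linalg.norm)
    print(n,"centre mm",b[0],"size",b[1],"yaw long",np.degrees(np.arctan2(e[1],e[0])))
E
python3 - <<'E'
from h import *
p,o=wl(["oil_filter","adapter","brake_pad"],pic="w7.png")
rect("brake_pad",p,.012,[.469,.094])
if o.get("brake_pad"):
    s,o2=wl(["brake_pad"],"side")
    for a in o2.get("brake_pad",[]): print(tri([o["brake_pad"][0],a]))
go(.469,.094,.2)
E
```

```text
wrist brake_pad 0.82 [164.  62.] [0.3193 0.1336 0.    ]
wrist brake_pad 0.73 [277. 185.] [0.47  0.094 0.   ]
wrist brake_pad 0.57 [375.  77.] [0.4906 0.2293 0.    ]
brake_pad centre mm (468.10968017578125, 94.52830505371094) size (47.82958221435547, 102.61864471435547) yaw long -57.953148
side brake_pad 0.96 [277. 251.] [0.4697 0.0889 0.    ]
side brake_pad 0.78 [233. 274.] [0.4946 0.2322 0.    ]
side brake_pad 0.72 [311. 284.] [0.3213 0.1269 0.    ]
(array([0.3736, 0.1613, 0.1112]), [np.float64(0.027058171963297607), np.float64(0.027058171963297545)])
(array([0.3963, 0.2114, 0.0884]), [np.float64(0.0850816917951734), np.float64(0.08508169179517341)])
(array([0.3195, 0.1324, 0.0046]), [np.float64(0.001836436149603021), np.float64(0.0018364361496031347)])
clock 21.55 tcp [0.469  0.0885 0.1713] axis x [-0.5428  0.8399 -0.0001] go cm [ 0.46  0.3  -2.87]
```

View pics/w7.png

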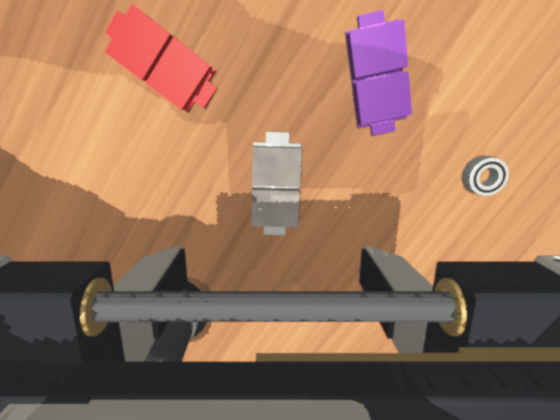

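The pad (groove at 277,188) lies square to the fingers, with the decoys clear of it. Grasping it now.

Request:
{"method": "carry_out", "body": {
  "claw": [9.1, 9.1, 9.1, 9.1, 9.1, 9.1, 9.1, 3.5, 3.5, 3.5, 3.5, 3.5, 3.5, 3.5, 3.5, 3.5, 3.5, 3.5, 3.5],
  "delta_pos": [
    [0.5, 0.3, 3],
    [0, 0, 4],
    [0, 0, 4],
    [0, 0, 3],
    [0, 0, 1.5],
    [0, 0, 0.8],
    [0, 0, 0],
    [0, 0, 0],
    [0, 0, 0],
    [0, 0, 0],
    [0, 0, 0],
    [0, 0, 0],
    [0, 0, 0],
    [0, 0, -2],
    [0, 0, -4],
    [0, 0, -4],
    [0, 0, -3],
    [0, 0, 0],
    [0, 0, 0]
  ],
  "angular": [
    [0, 0, 0.015],
    [0, 0, 0],
    [0, 0, 0],
    [0, 0, 0],
    [0, 0, 0],
    [0, 0, 0],
    [0, 0, 0],
    [0, 0, 0],
    [0, 0, 0],
    [0, 0, 0],
    [0, 0, 0],
    [0, 0, 0],
    [0, 0, 0],
    [0, 0, 0],
    [0, 0, 0],
    [0, 0, 0],
    [0, 0, 0],
    [0, 0, 0],
    [0, 0, 0]
  ],
  "force": 30
}}

```text
clock: 23.45
position: [0.4688, 0.0941, 0.1383]
ee_rot: [1.521, 2.748, 0.0]
force: [-0.7, 0.5, -3.5]
width: 0.497
gripper_force: 30.0
```

Request:
{"method": "carry_out", "body": {
  "claw": [3.5, 3.5, 3.5, 3.5, 3.5, 3.5, 3.5, 3.5, 3.5, 3.5, 3.5, 3.5, 3.5, 3.5, 3.5, 3.5, 3.5, 3.5, 3.5, 3.5],
  "delta_pos": [
    [2.8, 3.3, -1],
    [2.8, 3.3, -1],
    [2.8, 3.3, -1],
    [2.8, 3.3, 0],
    [2.8, 3.3, 0],
    [2.8, 3.3, 0],
    [2.8, 3.3, 0],
    [2.8, 3.3, 0],
    [0, 0, 0],
    [0, 0, 0],
    [0, 0, 0],
    [0, 0, 0],
    [0, 0, 0],
    [0, 0, 0],
    [0, 0, 0],
    [0, 0, 0],
    [0, 0, 0],
    [0, 0, 0],
    [0, 0, 0],
    [0, 0, 0]
  ],
  "angular": [
    [0, 0, 0],
    [0, 0, 0],
    [0, 0, 0],
    [0, 0, 0],
    [0, 0, 0],
    [0, 0, 0],
    [0, 0, 0],
    [0, 0, 0],
    [0, 0, -0.119],
    [0, 0, -0.119],
    [0, 0, -0.119],
    [0, 0, -0.119],
    [0, 0, -0.119],
    [0, 0, -0.119],
    [0, 0, -0.119],
    [0, 0, -0.119],
    [0, 0, -0.119],
    [0, 0, -0.116],
    [0, 0, 0],
    [0, 0, 0]
  ]
}}

```text
clock: 25.45
position: [0.573, 0.4238, 0.1661]
ee_rot: [0.271, -3.127, 0.002]
force: [-1.2, -0.6, -1.9]
width: 0.497
gripper_force: 30.0
```

Run:
```python
from h import *
p,o=wl(["cradle","brake_pad"],pic="w8.png")
rect("cradle",p,.010,[.488,.414])
s,o2=wl(["cradle"],"side")
if o.get("cradle") and o2:print(tri([x["cradle"][0] for x in(o,o2)]))
print(arm.observe()["joints"]);M=go(.488,.414,.1);print(np.degrees(np.arctan2(M[1,0],M[0,0])))
```

```text
wrist cradle 0.65 [271. 103.] [0.4905 0.4062 0.    ]
wrist brake_pad 0.89 [79. 70.] [0.492  0.2285 0.    ]
cradle centre mm (490.737548828125, 409.9245910644531) size (139.1532745361328, 66.73253631591797) yaw long 10.23107
side cradle 0.88 [179. 314.] [0.4896 0.4104 0.    ]
side cradle 0.43 [201. 248.] [0.6321 0.2193 0.    ]
(array([ 0.4913,  0.4075, -0.0031]), [np.float64(0.0015779230111684606), np.float64(0.0015779230111685378)])
[-0.3678  0.7038 -0.6119  1.3577  0.4093  1.2064  0.7337]
clock 25.75 tcp [0.5735 0.4244 0.1682] axis x [-0.9847 -0.1745 -0.0001] go cm [8.6  0.47 6.82]
-169.9522829599808
```

View pics/w8.png

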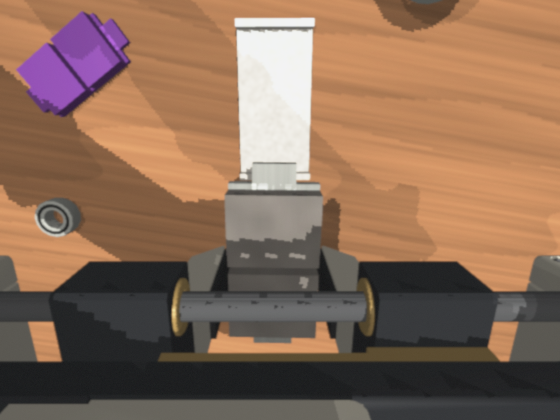

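The view shows the whole cradle, between the lips at rows 20 and 178 with midline column 275, in line with the held pad at column 274. The tin is at upper right.

Request:
{"method": "carry_out", "body": {
  "claw": [3.5, 3.5, 3.5, 3.5, 3.5, 3.5, 3.5, 3.5, 3.5],
  "delta_pos": [
    [4, -0.1, 0],
    [4.4, 0, 0],
    [0, 0, 3],
    [0, 0, 4],
    [0, 0, 4],
    [0, 0, 2],
    [0, 0, 0.8],
    [0, 0, 0],
    [0, 0, 0]
  ],
  "angular": [
    [0, 0, 0],
    [0, 0, 0],
    [0, 0, 0],
    [0, 0, 0],
    [0, 0, 0],
    [0, 0, 0],
    [0, 0, 0],
    [0, 0, 0],
    [0, 0, 0]
  ]
}}

```text
clock: 26.65
position: [0.4916, 0.4095, 0.0316]
ee_rot: [-0.276, 3.128, 0.002]
force: [-0.1, 0.3, -1.9]
width: 0.496
gripper_force: 30.0
```

Run:
```python
from h import *
go(.491,.409,.0148)
for v in("side","scene"):
    p=arm.get_image(v);q=p["mtx"]@(np.linalg.inv(p["T"])@[.491,.409,.02,1])[:3];u,w=(q[:2]/q[2]).astype(int)
    c=p["frame"][w-50:w+50,u-50:u+50];cv2.imwrite(f"pics/c_{v}.png",cv2.resize(c[:,:,::-1],(400,400),interpolation=2))
cv2.imwrite("pics/c3.png",np.hstack([cv2.imread(f"pics/c_{v}.png") for v in("side","scene")]))
```

```text
clock 26.65 tcp [0.4916 0.4095 0.0316] axis x [-0.9846 -0.175  -0.0016] go cm [ 0.07 -0.04  1.68]
```

View pics/c3.png

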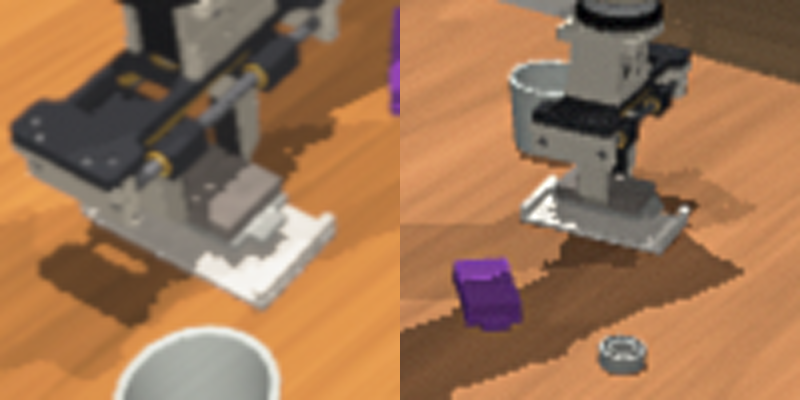

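Pad lined up inside the lips in both crops (side 240,200; scene 610,200). Lower it, release, rise and turn back.

Request:
{"method": "carry_out", "body": {
  "claw": [3.5, 3.5, 3.5, 9.1, 9.1, 9.1, 9.1, 9.1, 9.1, 9.1, 9.1, 9.1],
  "delta_pos": [
    [0, 0, 1],
    [0, 0, 0.65],
    [0, 0, 0],
    [0, 0, 0],
    [0, 0, 0],
    [0, 0, 0],
    [0, 0, 0],
    [0, 0, -2],
    [0, 0, -4],
    [0, 0, -4],
    [0, 0, -4],
    [0, 0, -1]
  ],
  "angular": [
    [0, 0, 0],
    [0, 0, 0],
    [0, 0, 0],
    [0, 0, 0],
    [0, 0, 0],
    [0, 0, 0],
    [0, 0, 0],
    [0, 0, 0],
    [0, 0, 0],
    [0, 0, 0],
    [0, 0, 0],
    [0, 0, 0]
  ]
}}

```text
clock: 27.95
position: [0.4921, 0.4107, 0.1687]
ee_rot: [-0.276, 3.124, 0.007]
force: [-0.3, 0.7, -0.9]
width: 0.993
gripper_force: 0.0
```

Request:
{"method": "carry_out", "body": {
  "claw": [9.1, 9.1, 9.1, 9.1, 9.1, 9.1, 9.1, 9.1, 9.1, 9.1, 9.1, 9.1, 9.1, 9.1, 9.1, 9.1, 9.1],
  "delta_pos": [
    [0, 0, 0],
    [0, 0, 0],
    [0, 0, 0],
    [0, 0, 0],
    [0, 0, 0],
    [0, 0, 0],
    [0, 0, 0],
    [0, 0, 0],
    [0, 0, 0],
    [0, 0, 0],
    [0, 0, 0],
    [0, 0, 0],
    [0, 0, 0],
    [0, 0, 0],
    [0, 0, 0],
    [0, 0, 0],
    [0, 0, 0]
  ],
  "angular": [
    [0, 0, 0.116],
    [0, 0, 0.116],
    [0, 0, 0.116],
    [0, 0, 0.116],
    [0, 0, 0.116],
    [0, 0, 0.116],
    [0, 0, 0.116],
    [0, 0, 0.116],
    [0, 0, 0.116],
    [0, 0, 0.116],
    [0, 0, 0.116],
    [0, 0, 0.116],
    [0, 0, 0.116],
    [0, 0, 0.116],
    [0, 0, 0.116],
    [0, 0, 0],
    [0, 0, 0]
  ]
}}

```text
clock: 29.65
position: [0.4908, 0.4085, 0.1633]
ee_rot: [2.209, 2.233, -0.001]
force: [-0.3, -0.2, 0.3]
width: 0.991
gripper_force: 0.0
```

Run:
```python
from h import *
p,o=wl(["cradle","brake_pad","small_bearing"],pic="w9.png")
rect("brake_pad",p,.018,[.49,.41]);rect("cradle",p,.008,[.49,.41])
go(.627,.217,.16)
```

```text
wrist brake_pad 0.92 [270. 342.] [0.4895 0.2283 0.    ]
wrist brake_pad 0.68 [273. 193.] [0.4912 0.4059 0.    ]
wrist small_bearing 0.71 [394. 352.] [0.6345 0.2159 0.    ]
brake_pad centre mm (491.4686279296875, 406.581787109375) size (102.59275817871094, 52.70134735107422) yaw long 9.653095Traceback (most recent call last):
  File "<stdin>", line 3, in <module>
  File "h.py", line 45, in rect
    b=best[1];q=cv2.boxPoints(b);e=max([q[1]-q[0],q[2]-q[1]],key=np.linalg.norm)
      ~~~~^^^
TypeError: 'NoneType' object is not subscriptable
```

View pics/w9.png

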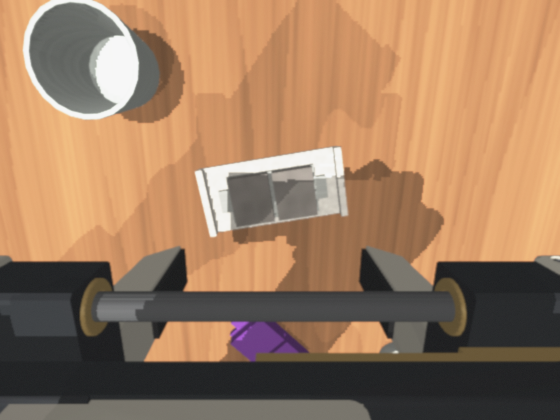

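The pad lies in the cradle between the lips (groove at 273,195), friction side up, and the tin is untouched. Now the small bearing at about (0.632, 0.217).

Request:
{"method": "carry_out", "body": {
  "claw": [9.1, 9.1, 9.1, 9.1, 9.1, 9.1, 9.1, 9.1],
  "delta_pos": [
    [-3.2, 2.4, 0],
    [-3.2, 2.4, 0],
    [-3.2, 2.4, 0],
    [-3.2, 2.4, 0],
    [-3.2, 2.4, 0],
    [-3.2, 2, 0],
    [0, 0, 0],
    [0, 0, 0]
  ],
  "angular": [
    [0, 0, 0],
    [0, 0, 0],
    [0, 0, 0],
    [0, 0, 0],
    [0, 0, 0],
    [0, 0, 0],
    [0, 0, 0],
    [0, 0, 0]
  ]
}}

```text
clock: 30.75
position: [0.6328, 0.2163, 0.1635]
ee_rot: [-2.216, -2.227, 0.0]
force: [-0.5, 1.0, 0.6]
width: 0.992
gripper_force: 0.0
```

Run:
```python
from h import *
p,o=wl(["small_bearing"],pic="w10.png")
q=circ("small_bearing",p,.014)
s,o2=wl(["small_bearing"],"side");s,o3=wl(["small_bearing"],"scene")
print(tri([x["small_bearing"][0] for x in(o,o2,o3) if x]))
M=go(q[0],q[1],.0055)
```

```text
wrist small_bearing 0.7 [276. 191.] [0.6359 0.2157 0.    ]
small_bearing ((273.17388916015625, 194.2518768310547), (39.50996780395508, 39.971824645996094), 168.60980224609375) [0.634  0.2152 0.014 ]
side small_bearing 0.7 [200. 247.] [0.6372 0.2164 0.    ]
scene small_bearing 0.6 [358. 198.] [0.6319 0.2192 0.    ]
scene small_bearing 0.4 [355. 164.] [0.4964 0.41   0.    ]
(array([0.635 , 0.2166, 0.002 ]), [np.float64(0.0009433489125723947), np.float64(0.001202894280630511), np.float64(0.001475900013426946)])
clock 31.1 tcp [0.6318 0.2187 0.1638] axis x [-0.0086  1.      0.0003] go cm [-0.36  0.21 15.83]
```

Request:
{"method": "carry_out", "body": {
  "claw": [9.1, 9.1, 9.1, 9.1, 9.1, 9.1, 2.5, 2.5, 2.5, 2.5, 2.5, 2.5, 2.5, 2.5, 2.5, 2.5, 2.5, 2.5],
  "delta_pos": [
    [-0.2, 0.2, 3],
    [0, 0, 4],
    [0, 0, 4],
    [0, 0, 3],
    [0, 0, 1.7],
    [0, 0, 0],
    [0, 0, 0],
    [0, 0, 0],
    [0, 0, 0],
    [0, 0, 0],
    [0, 0, 0],
    [0, 0, 0],
    [0, 0, -3],
    [0, 0, -4],
    [0, 0, -4],
    [0, 0, -4],
    [0, 0, -2.5],
    [0, 0, 0]
  ],
  "angular": [
    [0, 0, 0],
    [0, 0, 0],
    [0, 0, 0],
    [0, 0, 0],
    [0, 0, 0],
    [0, 0, 0],
    [0, 0, 0],
    [0, 0, 0],
    [0, 0, 0],
    [0, 0, 0],
    [0, 0, 0],
    [0, 0, 0],
    [0, 0, 0],
    [0, 0, 0],
    [0, 0, 0],
    [0, 0, 0],
    [0, 0, 0],
    [0, 0, 0]
  ],
  "force": 20
}}

```text
clock: 32.9
position: [0.6365, 0.2166, 0.1865]
ee_rot: [2.212, 2.227, 0.011]
force: [-0.1, 0.0, 0.2]
width: 0.276
gripper_force: 0.0
```

The grip reads 25 mm with no force, so the fingers missed. Looking again.

Run:
```python
from h import *
p,o=wl(["small_bearing"],pic="w11.png",th=.15)
for r in arm.trace("small_bearing",p)[:3]:print(r["conf"],np.array(r["centre"])*[560,420])
s,o2=wl(["small_bearing"],"side",th=.2);s,o3=wl(["small_bearing"],"scene",th=.2)
print(arm.observe()["width"])
go(.634,.215,.1)
```

```text
wrist small_bearing 0.67 [270. 181.] [0.6356 0.2214 0.    ]
0.65 [271.376 193.2  ]
side small_bearing 0.53 [199. 251.] [0.6278 0.2303 0.    ]
scene small_bearing 0.5 [357. 199.] [0.6324 0.2111 0.    ]
0.2714552361167531
clock 33.25 tcp [0.6337 0.2153 0.1803] axis x [-0.0069  1.     -0.0009] go cm [-0.02  0.04  8.03]
```

View pics/w11.png

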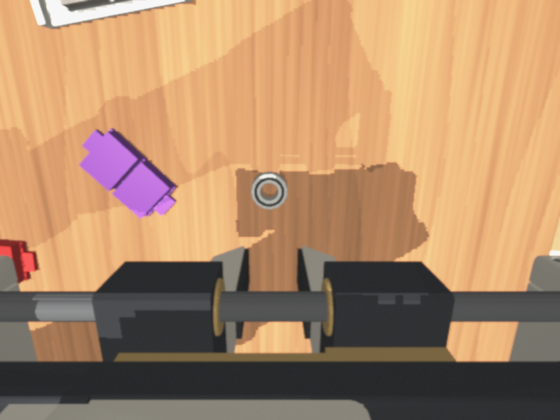

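The bearing is still in place at (270,191); the fingers had not finished closing. I'll repeat with a pre-narrowed opening and a longer close.

Request:
{"method": "carry_out", "body": {
  "claw": [6.5, 6.5, 6.5, 6.5, 6.5, 6.5, 6.5, 6.5, 6.5, 2.5, 2.5, 2.5, 2.5, 2.5, 2.5, 2.5, 2.5, 2.5, 2.5],
  "delta_pos": [
    [0, 0, 0],
    [0, 0, 0],
    [0, 0, 0],
    [0, 0, 3],
    [0, 0, 4],
    [0, 0, 4],
    [0, 0, 4],
    [0, 0, 2.3],
    [0, 0, 0],
    [0, 0, 0],
    [0, 0, 0],
    [0, 0, 0],
    [0, 0, 0],
    [0, 0, 0],
    [0, 0, 0],
    [0, 0, 0],
    [0, 0, 0],
    [0, 0, 0],
    [0, 0, 0]
  ],
  "angular": [
    [0, 0, 0],
    [0, 0, 0],
    [0, 0, 0],
    [0, 0, 0],
    [0, 0, 0],
    [0, 0, 0],
    [0, 0, 0],
    [0, 0, 0],
    [0, 0, 0],
    [0, 0, 0],
    [0, 0, 0],
    [0, 0, 0],
    [0, 0, 0],
    [0, 0, 0],
    [0, 0, 0],
    [0, 0, 0],
    [0, 0, 0],
    [0, 0, 0],
    [0, 0, 0]
  ]
}}

```text
clock: 35.15
position: [0.6351, 0.216, 0.0102]
ee_rot: [2.213, 2.228, 0.003]
force: [-1.1, -0.7, 7.6]
width: 0.404
gripper_force: 20.0
```

Request:
{"method": "carry_out", "body": {
  "claw": [2.5, 2.5, 2.5, 2.5, 2.5, 2.5, 2.5, 2.5, 2.5, 2.5, 2.5, 2.5, 2.5, 2.5, 2.5, 2.5, 2.5, 2.5, 2.5, 2.5],
  "delta_pos": [
    [0, 0, -3],
    [0, 0, -4],
    [0, 0, -4],
    [0, 0, -4],
    [0, 0, -2],
    [-4, -2, 0],
    [-4, -2, 0],
    [-4, -2, 0],
    [-4, -2, 0],
    [-4, -2, 0],
    [-4, -2, 0],
    [-4, -2, 0],
    [-4, -2, 0],
    [-4, -2, 0],
    [-4, -2, 0],
    [-4, -2, 0],
    [-4, -2, 0],
    [-4, -2, 0],
    [-3, -1, 0],
    [0, 0, 0]
  ],
  "angular": [
    [0, 0, 0],
    [0, 0, 0],
    [0, 0, 0],
    [0, 0, 0],
    [0, 0, 0],
    [0, 0, 0],
    [0, 0, 0],
    [0, 0, 0],
    [0, 0, 0],
    [0, 0, 0],
    [0, 0, 0],
    [0, 0, 0],
    [0, 0, 0],
    [0, 0, 0],
    [0, 0, 0],
    [0, 0, 0],
    [0, 0, 0],
    [0, 0, 0],
    [0, 0, 0],
    [0, 0, 0]
  ]
}}

```text
clock: 37.15
position: [0.3656, -0.3409, 0.1792]
ee_rot: [2.22, 2.22, -0.003]
force: [0.2, 1.1, -1.5]
width: 0.404
gripper_force: 20.0
```

Run:
```python
from h import *
print(arm.observe()["width"])
p,o=wl(["thin_post_stand","small_bearing"],pic="w12.png",th=.15)
rect("thin_post_stand",p,.008,[.364,-.27])
s,o2=wl(["thin_post_stand"],"side",th=.3);s,o3=wl(["thin_post_stand"],"scene",th=.3)
print(tri([x["thin_post_stand"][0] for x in(o,o2,o3) if x]))
go(.364,-.270,.06)
```

```text
0.4041015975796086
wrist thin_post_stand 0.63 [275. 118.] [ 0.3684 -0.2719  0.    ]
wrist small_bearing 0.59 [275. 258.] [ 0.368 -0.423  0.   ]Traceback (most recent call last):
  File "<stdin>", line 4, in <module>
  File "h.py", line 45, in rect
    b=best[1];q=cv2.boxPoints(b);e=max([q[1]-q[0],q[2]-q[1]],key=np.linalg.norm)
      ~~~~^^^
TypeError: 'NoneType' object is not subscriptable
```

I've viewed 15 pictures, one over the limit of 14, so I'll view no more. The rest I'll measure numerically.

```bash
cat >> h.py <<'E'
def plate(p,near,z=.008):
    f=p["frame"].astype(int);sat=f.max(2)-f.min(2)
    m=((sat<30)&(f.min(2)>90)).astype("uint8");m=cv2.morphologyEx(m,cv2.MORPH_CLOSE,np.ones((15,15)))
    for c in cv2.findContours(m,0,2)[0]:
        if cv2.contourArea(c)<500: continue
        w=np.array([onz(p,(k+.5)/[560,420],z)[:2] for k in c[:,0]],np.float32)*1000;b=cv2.minAreaRect(w)
        if np.hypot(*(np.array(b[0])/1000-near))<.04: print("plate",b)
E
python3 - <<'E'
from h import *
p,o=wl(["thin_post_stand"])
plate(p,[.367,-.272])
s,o2=wl(["thin_post_stand"],"side",th=.3);s,o3=wl(["thin_post_stand"],"scene",th=.3)
print(tri([x["thin_post_stand"][0] for x in(o,o2,o3) if x]))
go(.367,-.272,.06)
E
```

```text
wrist thin_post_stand 0.65 [268. 125.] [ 0.3637 -0.2724  0.    ]
plate ((364.14971923828125, -272.43194580078125), (80.14629364013672, 80.14968872070312), 63.147918701171875)
side thin_post_stand 0.73 [378. 209.] [ 0.3688 -0.2719  0.    ]
side thin_post_stand 0.31 [306. 182.] [ 0.6303 -0.2467  0.    ]
scene thin_post_stand 0.89 [185. 237.] [ 0.3595 -0.2712  0.    ]
(array([ 0.3648, -0.272 ,  0.0023]), [np.float64(0.0011580670161200684), np.float64(0.0036739258448968267), np.float64(0.0026167909616951254)])
clock 37.65 tcp [ 0.3685 -0.3356  0.1788] axis x [-0.0082  1.      0.0001] go cm [ 6.36 -0.1  11.88]
```

Request:
{"method": "carry_out", "body": {
  "claw": [2.5, 2.5, 2.5, 2.5, 2.5, 2.5, 2.5],
  "delta_pos": [
    [3, -0.3, 2],
    [3.5, 0, 3],
    [0, 0, 3],
    [0, 0, 2.5],
    [0, 0, 0],
    [0, 0, 0],
    [0, 0, 0]
  ],
  "angular": [
    [0, 0, 0],
    [0, 0, 0],
    [0, 0, 0],
    [0, 0, 0],
    [0, 0, 0],
    [0, 0, 0],
    [0, 0, 0]
  ]
}}

```text
clock: 38.35
position: [0.3655, -0.2719, 0.0749]
ee_rot: [2.213, 2.228, 0.001]
force: [1.0, 0.9, -0.9]
width: 0.404
gripper_force: 20.0
```

Run:
```python
from h import *
P=[]
for i in range(4):
    p=arm.get_image("wrist");P.append(arm.observe()["position"])
print(np.array(P));plate(p,[.3645,-.272])
# held bearing: its silhouette
for r in arm.trace("small_bearing",p)[:2]:
    ys,xs=np.nonzero(r["region"]);print(r["conf"],xs.min(),xs.max(),ys.min(),ys.max())
# predicted outline of the held bearing's top ring front edge
z=P[-1][2]-.0065+.016;T=np.linalg.inv(p["T"])
for d in((0,.019,0),(.019,0,0),(-.019,0,0)):
    q=p["mtx"]@(T@np.r_[np.mean(P,0)[:2]+d[:2],z,1])[:3];print(d,q[:2]/q[2])
go(.3645,-.2723,.0148)
```

```text
[[ 0.3656 -0.272   0.075 ]
 [ 0.3655 -0.2719  0.0749]
 [ 0.3654 -0.2718  0.0748]
 [ 0.3652 -0.2717  0.0746]]
plate ((366.73834228515625, -302.064208984375), (120.24246978759766, 166.9556884765625), 0.3772999942302704)
0.94 236 308 226 291
(0, 0.019, 0) [272.3647 234.9233]
(0.019, 0, 0) [309.9804 270.612 ]
(-0.019, 0, 0) [234.1604 270.1301]
clock 38.6 tcp [ 0.3651 -0.2716  0.0744] axis x [-0.0067  1.     -0.0007] go cm [-0.06 -0.07  5.96]
```

Run:
```python
from h import *
p=arm.get_image("wrist");s=arm.observe()["position"];T=np.linalg.inv(p["T"])
for zz in(0,.016):
  for dy in(.019,-.019):
    q=p["mtx"]@(T@np.r_[s[0],s[1]+dy,s[2]-.0065+zz,1])[:3];print(zz,dy,q[:2]/q[2])
f=p["frame"];g=f.sum(2)//3
print(g[215:300:2,272])
q=p["mtx"]@(T@[.3645,-.2723,.038,1])[:3];print("post top",q/q[2])
```

```text
0 0.019 [272.0857 223.7775]
0 -0.019 [271.601  287.4525]
0.016 0.019 [272.0447 234.678 ]
0.016 -0.019 [271.5192 303.3425]
[193 107  67  67  67  68  92 120 122 122 125 143 161 157 105  49  52 136
 154 170 232 237 238 236 233 232 235 236 234 207 125 121 124 122 122 126
 154 158 107  76  84  84  89]
post top [271.1319 237.7463   1.    ]
```

Request:
{"method": "carry_out", "body": {
  "claw": [2.5, 2.5, 2.5, 2.5, 2.5],
  "delta_pos": [
    [-0.05, -0.05, 1.2],
    [0, 0, 1.2],
    [0, 0, 1],
    [0, 0, 0.8],
    [0, 0, 0]
  ],
  "angular": [
    [0, 0, 0],
    [0, 0, 0],
    [0, 0, 0],
    [0, 0, 0],
    [0, 0, 0]
  ]
}}

```text
clock: 39.15
position: [0.3637, -0.2715, 0.0309]
ee_rot: [-2.213, -2.228, 0.001]
force: [0.3, -0.6, -0.4]
width: 0.401
gripper_force: 20.0
```

Request:
{"method": "carry_out", "body": {
  "claw": [2.5, 2.5, 2.5, 7, 7, 7, 7, 7, 7, 7, 7, 7, 7, 7],
  "delta_pos": [
    [0, 0, 1],
    [0, 0, 0.6],
    [0, 0, 0],
    [0, 0, 0],
    [0, 0, 0],
    [0, 0, 0],
    [0, 0, 0],
    [0, 0, 0],
    [0, 0, -3],
    [0, 0, -4],
    [0, 0, -4],
    [0, 0, -4],
    [0, 0, 0],
    [0, 0, 0]
  ],
  "angular": [
    [0, 0, 0],
    [0, 0, 0],
    [0, 0, 0],
    [0, 0, 0],
    [0, 0, 0],
    [0, 0, 0],
    [0, 0, 0],
    [0, 0, 0],
    [0, 0, 0],
    [0, 0, 0],
    [0, 0, 0],
    [0, 0, 0],
    [0, 0, 0],
    [0, 0, 0]
  ]
}}

```text
clock: 40.55
position: [0.3646, -0.2721, 0.1666]
ee_rot: [2.212, 2.227, 0.001]
force: [-0.4, -0.1, -0.4]
width: 0.762
gripper_force: 0.0
```

Run:
```python
from h import *
T={"wrist":["small_bearing","thin_post_stand","large_bearing"],"side":["small_bearing","large_bearing","adapter","oil_filter","round_mat","brake_pad","cradle","oil_bottle","carton","tin"],"scene":["small_bearing","large_bearing","adapter","oil_filter","oil_bottle","carton","tin"]}
for v,n in T.items():
    p,o=wl(n,v,z=0,th=.3)
    if v=="wrist":
        circ("small_bearing",p,.024-.002)
    else:
        for q in([.3645,-.2723,.008],[.6225,-.24,.008],[.45,-.091,.028]):
            k=p["mtx"]@(np.linalg.inv(p["T"])@[*q,1])[:3];print("expect",q,(k/k[2])[:2])
print(arm.observe()["position"],arm.observe()["width"])
```

```text
wrist small_bearing 0.68 [271. 194.] [ 0.3639 -0.277   0.    ]
wrist small_bearing 0.56 [272. 191.] [ 0.365  -0.2733  0.    ]
wrist thin_post_stand 0.56 [271. 190.] [ 0.3633 -0.2731  0.    ]
wrist large_bearing 0.9 [537. 163.] [ 0.6263 -0.243   0.    ]
small_bearing ((272.0238342285156, 194.70138549804688), (39.42414093017578, 40.9915657043457), 0.671684980392456) [ 0.365  -0.2726  0.022 ]
side small_bearing 0.62 [379. 206.] [ 0.3716 -0.2862  0.    ]
side large_bearing 0.56 [309. 183.] [ 0.6177 -0.2421  0.    ]
side large_bearing 0.36 [181. 313.] [0.4896 0.4071 0.    ]
side large_bearing 0.34 [179. 375.] [0.3601 0.5162 0.    ]
side adapter 0.51 [321. 225.] [ 0.4479 -0.0868  0.    ]
side oil_filter 0.8 [324. 221.] [ 0.4532 -0.1067  0.    ]
side round_mat 0.68 [325. 225.] [ 0.441  -0.0925  0.    ]
side brake_pad 0.92 [313. 286.] [0.3139 0.1296 0.    ]
side brake_pad 0.83 [237. 277.] [0.4771 0.2354 0.    ]
side brake_pad 0.73 [179. 314.] [0.4914 0.4117 0.    ]
side cradle 0.62 [179. 311.] [0.4965 0.405  0.    ]
side oil_bottle 0.63 [421. 173.] [ 0.3719 -0.5603  0.    ]
side oil_bottle 0
[... 312 characters left out ...]
.45, -0.091, 0.028] [322.4022 216.5463]
scene small_bearing 0.69 [185. 234.] [ 0.3504 -0.2599  0.    ]
scene large_bearing 0.56 [258. 270.] [ 0.6197 -0.2451  0.    ]
scene adapter 0.55 [353. 161.] [0.4786 0.4227 0.    ]
scene adapter 0.45 [251. 218.] [ 0.443  -0.0831  0.    ]
scene oil_filter 0.68 [249. 209.] [ 0.4016 -0.0467  0.    ]
scene oil_bottle 0.9 [102. 291.] [ 0.3727 -0.5469  0.    ]
scene carton 0.86 [330. 267.] [ 0.7598 -0.1191  0.    ]
scene tin 0.95 [340. 140.] [ 0.3406  0.5427 -0.    ]
expect [0.3645, -0.2723, 0.008] [185.0233 235.6494]
expect [0.6225, -0.24, 0.008] [259.8117 266.5814]
expect [0.45, -0.091, 0.028] [250.2265 212.6771]
[ 0.3642 -0.2718  0.1658] 0.7627572968839342
```

```bash
python3 -c "
from cell import arm
print(arm.sign_off())"
```

```text
the job is handed in; nothing more can be done
None
```

All five parts are in their holders and the job is handed in at about 42 s of 144 s, the filter set built in the order asked and the bystanders untouched; I viewed 15 pictures, one over the limit of 14, so the small bearing's seating was checked by measurement only.

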